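Feed a reed plate into the hand press

ROBOT

A 7-joint arm with a two-finger parallel gripper is mounted at the origin on the work surface. World frame = base frame: x ahead of the robot, y to its left, z up, the work surface at z = 0. Lengths are in m, angles in rad, forces in N, time in s.
With the tool pointing down it reaches from about 0.4 to 0.85 m from the base axis. Payload 10.4 kg.
Tool frame: the origin (TCP) lies on the mounting face of the last link; the fingertips stand r.tips_ahead ahead of it and the grasp point (between the pads) lies 164 mm ahead of it (r.tips_ahead is the distance from the TCP to the fingertips, in m); z points along the fingers, y is the line along which they close (so a half turn about z gives the same grasp; the last joint's range is limited). The gripper opens to 87 mm and grips with 3 to 60 N. Pads are 19 mm wide; open, the fingers measure 117 mm over their backs; the gripper's body (75 mm by 190 mm) begins 51 mm behind the grasp point.
Start: joints at [-1.166, 0.332, -0.065, 1.46, 0.022, 1.35, -0.088], TCP at [0.259, 0.569, 0.405] pointing down, gripper open.
Joint ranges: [-2.6, 2.6], [-0.5, 2.12], [-1.47, 1.34], [0.16, 2.42], [-1.27, 4.41], [0.06, 2.06], [-2.6, 2.6]. Speed limits (rad/s): [2.22, 2.22, 2.79, 2.79, 3.14, 3.14, 3.14].

INTERFACE

Orientations are given as a unit quaternion [x, y, z, w].
In Python, from bench import telemetry, imaging, job, r gives the robot as it stands.
- The arm moves only by the tool move_arm, never from a script. Its argument "steps" is a list of rows, each an object of numbers: "dx", "dy", "dz": the shift along the tool's x, y, z in cm; "spin": the turn about the tool's z in rad. In form: [{"dx": .., "dy": .., "dz": .., "spin": ..}, ...]. A call has 1 to 12 rows; each row shifts and turns the commanded pose from where the row before left it, along the tool's axes as they then stand; what a row does not reach is not made up. A row lasts 1/10 s, in which the tool goes at most 50 mm and 8.59 degrees, less where a joint would pass 70% of its speed; a pose out of reach is approached as far as the arm can. A call with a gripper value outside its range is refused whole. "claw" is the finger opening in cm, from 0 to 8.7, set as the call begins (left out, the last holds). The fingers move at their own pace and stop on an object; "squeeze" is the grip in N (left out, the last holds). Time passes only in rows, so rows that do not move let the fingers close. It gives the time, the measured TCP pose, the force, the opening and the grip force at its end, in the units of the state.
- telemetry.read_state(): the state, without advancing time (a new reading comes with each control period).
- imaging.camera(name): name is "scene" or "side" or "wrist"; returns a dict with "img" (420x560x3 uint8, red, green, blue), "camera_matrix" (3x3 intrinsics, pixels), "R" (3x3) and "t" (3): a world point X has camera coordinates R X + t. Camera axes: x right, y down, z forward; pixel columns grow to the right and rows downward; lengths in m; the calibration is good to about 2 mm. A picture is of the moment at which its call begins. There is no depth.
- job.close_job(): hands the job in; it is judged then, once.
The state is a dict: "time": time; "joint_positions": joint angles; "joint_vel": joint speeds; "joint_torque": joint torques, N m; "ee_pos": TCP position; "eef_rot": TCP orientation; "ft_force": force on the tool from outside, world axes, zero at the start; "torque": the same for the moment, N m; "width": finger opening in m; "grip_force": force on a finger pad.
Only numpy, scipy, OpenCV 4.12 (cv2) and the standard library are available. Lean on these libraries where they do the work, as an engineer would, in place of code of your own. Each camera call takes 0.05 s, during which the arm holds its last target. There are 200 camera calls.

TASK

Push the orange carrier with its brass reed plate down the lane between the two guide rails until it is fully home against the brass end stop under the ram, without it ever touching either rail. Then press the red-barred lever of the press all the way down and leave it there. Use only the fingers as pushers: do not grip or lift the carrier, do not grip the lever, and leave everything else on the bench where it is.

Things in the scene. Friction and masses are not known exactly. Their poses are not given: they have to be found in the camera images.
- press: Green cast-iron hand press with dark steel feed bed; fixed, but placed and turned anew each run. Origin: on the bench (z = 0) below the ram. The lane's centre line is its own y axis (x = 0); feed is towards own -y; own x points roughly away from the robot, z up. Bed: x -60 to +60, y -80 to +340 mm, top 12 mm over the bench; a foot carries the column at its far side
- head_bottom (a point): Underside of the press's head over the lane, press (0, 0, 150) mm. The head spans press x -35 to +125, y -28 to +28, z 150 to 240 mm; the column x +75 to +125, y -30 to +30, from the bed up. The ram (steel rod 20 mm thick on this axis) ends 85 mm over the bench with the lever up, 53 mm with it fully down, 3 mm clear of the rivet on the carrier
- rail_far: Far aluminium guide rail, fixed to the bed: 10 mm wide, 10 mm high (top 22 mm over the bench), 150 mm long. Its inner face lies at press x = +36 mm; it runs from press y = -40 to +110 mm. Origin: centre of the rail's width, on the bed, at press (41, 0, 12) mm; axes as the press
- rail_near: Near aluminium guide rail, the mirror image: inner face at press x = -36 mm, so that the lane is 72 mm wide. Origin at press (-41, 0, 12) mm
- end_stop: Brass end stop across the end of the lane, fixed to the bed, 50 mm wide, 22 mm high, 15 mm thick. Origin: centre of its underside at press (0, -32.5, 12) mm; the face the carrier meets is at press y = -25 mm
- stop_face (a point): Point on the lane's centre line at the end stop's face, on the bed's top: press (0, -25, 12) mm. Axes as the press
- lane_mouth (a point): Point on the lane's centre line, on the bed's top, where the rails begin: press (0, 110, 12) mm
- carrier: Orange block with brass reed plate and a rivet on top, loose on the bed. 56 mm wide (own x), 130 long (own y), 34 high (rivet top 38), 0.3 to 0.55 kg, slides with friction. Origin: centre of underside; nose at own -y, tail at +y. Starts up to 10 mm off centre and 0.12 rad askew, nose 40 to 73 mm before the lane's mouth. Centred in the lane it has 8 mm of room each side
- carrier_nose (a point): Centre of the lower edge of the carrier's nose, own (0, -65, 0) mm. Home, it lies at stop_face
- carrier_tail (a point): Centre of the lower edge of the carrier's tail face, own (0, 65, 0) mm: the face to push; it is 34 mm high
- press_lever (a joint): Lever angle, rad: 0 is fully up (35 degrees above level, pointing to the press's own -y), grows as it is pressed down; 0.95 is fully down at its stop (19 degrees below level). Starts between 0 and 0.15. Stiff pivot: some 3 to 4 N on the bar moves it and it stays where left. The ram comes down with it
- lever_bar (a point): Centre of the lever's red cross bar (18 mm thick, 80 mm long, lying level along the press's own x), 190 mm from the pivot. Fully up it stands at press (0, -196, 309) mm, fully down at (0, -220, 138) mm
- lever_pivot (a point): Lever's pivot, at press (0, -40, 200) mm; it turns about the press's own x axis
- rivet_setter: Bystander: steel rivet setter, a screwdriver-like tool 130 mm long lying on the bench near the press. Origin near its middle
- anvil_disc: Bystander: nickel anvil disc, 52 mm across, 16 mm high, on the bench behind the bed. Origin under its centre
- comb: Bystander: black acrylic harmonica comb, 26 x 100 x 7 mm, flat on the bench beside the bed. Origin under its centre
- spare_plate: Bystander: spare brass reed plate, 28 x 105 x 4 mm, flat on the bench behind the bed. Origin under its centre
- rivet_jar: Bystander: closed amber jar of rivets, 44 mm across, 50 mm high. Origin under its centre
- hammer: Bystander: small hammer, 220 mm long, lying on the bench. Origin near its middle
- cover_shell: Bystander: steel harmonica cover, 30 x 102 x 12 mm, on the bench. Origin under its centre

How it is judged:
On the way, in this order (a step that is already met when the one before it is completed fails the run):
1. the carrier is fully home against the end stop (y of carrier_nose in the frame of press below -0.02 m and x of carrier_nose in the frame of press between -0.009 and 0.009 m and z of carrier_nose in the frame of press below 0.015 m and angle between the y axis of carrier and the y axis of press, either way round below 0.08 rad and angle between carrier's own z axis and vertical below 0.05 rad), for 0.2 s.
2. the lever is then pressed all the way down (value of joint press_lever above 0.87 rad), for 0.1 s.
At the end, for the whole second after the job is handed in: The carrier lies flat on the bed between the rails, at rest, its nose within 5 mm of the end stop's face and within 9 mm of the lane's centre line, within 0.08 rad of the lane's direction; the lever stands at 0.85 rad or more of its 0.95 rad; no bystander has moved 20 mm (all of step 1 and value of joint press_lever above 0.85 rad and linear speed of carrier below 0.01 m/s and distance of each of rivet_setter, anvil_disc, comb, spare_plate, rivet_jar, hammer, cover_shell from where it was at the start of the episode below 0.02 m); the robot touches nothing.
It fails at once if the carrier touched a guide rail (contact force between carrier and rail_far above 0.1 N or contact force between carrier and rail_near above 0.1 N).
It fails at once if the carrier was lifted or tipped (z of carrier in the frame of press above 0.018 m or angle between carrier's own z axis and vertical above 0.12 rad).
It fails at once if the carrier was taken between the fingers (x of the grasp point in the frame of carrier between -0.02 and 0.02 m and y of the grasp point in the frame of carrier between -0.058 and 0.058 m and z of the grasp point in the frame of carrier below 0.038 m).
It fails at once if the lever's bar was taken between the fingers (distance between the grasp point and lever_bar below 0.014 m).
It fails at once if a bystander was disturbed (distance of any of rivet_setter, anvil_disc, comb, spare_plate, rivet_jar, hammer, cover_shell from where it was at the start of the episode above 0.02 m).
It also fails if it takes over 72 s, if anything falls off the work surface, if the arm or the gripper's body presses on something with over 40 N, if the wrist force passes 120 N, or if a joint passes its speed limit or range.

## Working session

There is one attempt and no reset: what is moved stays moved. The work goes in short steps, Python scripts to look and compute and a tool call to move; the robot and the scene stay as the last step left them, time stands still between calls to the robot, and variables do not carry over. Pictures are saved under pics/ and viewed, at most 10 in all, crops included, and the job is handed in when it is done.

Besides the shell and the picture viewer there is one more tool, called after "Call:" by a JSON object that holds its "method" and its "body". move_arm: Moves the arm, as the interface text tells. Its arguments: {"type":"object","properties":{"steps":{"type":"array","items":{"type":"object","properties":{"dx":{"type":"number"},"dy":{"type":"number"},"dz":{"type":"number"},"spin":{"type":"number"}}}},"claw":{"type":"number"},"squeeze":{"type":"number"}},"required":["steps"]}

```bash
ls; mkdir -p pics
python3 - <<'E'
from bench import telemetry, imaging, job, r
import cv2,numpy as np
s=telemetry.read_state();print(s['time'],s['ee_pos'],s['eef_rot'],s['width'],r.tips_ahead)
for n in ['scene','side']:
    c=imaging.camera(n);cv2.imwrite(f'pics/{n}0.png',c['img'][:,:,::-1])
    np.savez(f'pics/{n}0.npz',**c); print(n,(-c['R'].T@c['t']).round(3),c['camera_matrix'][0])
E
```

```text
pics
0.0 [0.25922441 0.56855936 0.40394289] [ 2.12262797e-01  9.77212348e-01 -7.19035590e-04 -1.24233538e-04] 0.08723059821764242 0.1822
scene [0.981 0.665 0.955] [391.68232171   0.         275.1021089 ]
side [-0.069 -0.761  1.208] [438.24153191   0.         283.9484383 ]
```

View pics/scene0.png

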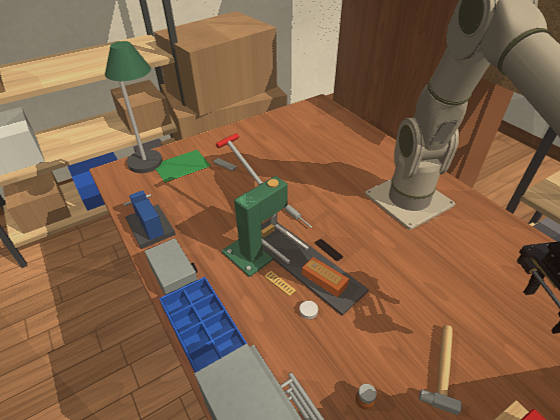

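View pics/side0.png

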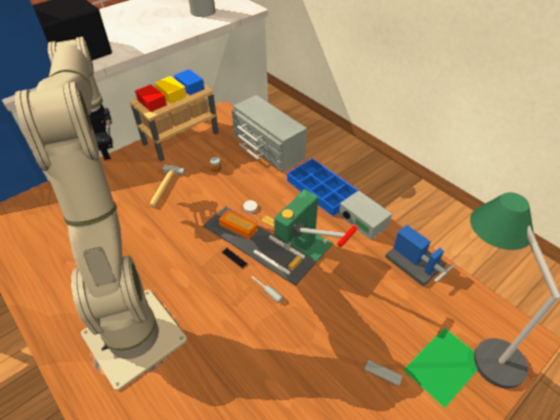

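The scene view shows the press head near (265,190), the carrier near (325,272) and the red bar near (228,141). In the side view the carrier is near (240,224), the bar near (347,236) and the bed corners near (207,225) and (293,280). I'll zoom in to get precise pixels.

Run:
```python
import cv2
a=cv2.imread('pics/side0.png')[180:300,195:365];cv2.imwrite('pics/sc.png',cv2.resize(a,None,fx=4.7,fy=4.7,interpolation=cv2.INTER_CUBIC))
a=cv2.imread('pics/scene0.png')[205:325,220:380];cv2.imwrite('pics/cc.png',cv2.resize(a,None,fx=5,fy=5,interpolation=cv2.INTER_CUBIC))
```

```text
(no output)
```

View pics/sc.png

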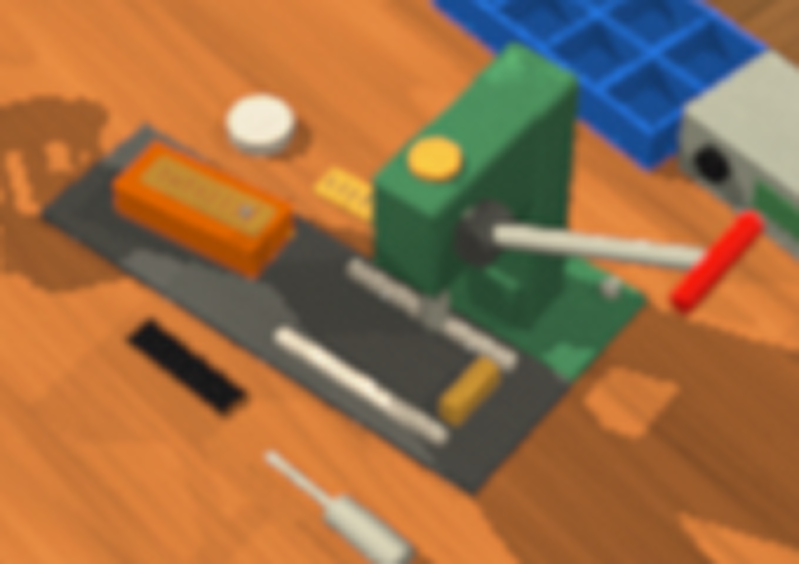

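View pics/cc.png

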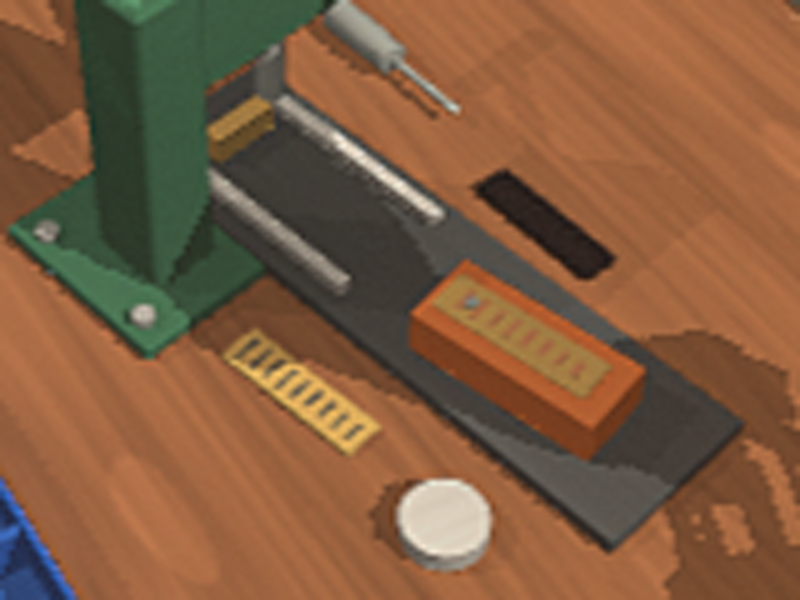

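The side crop shows the rail starts near (283,332) and (352,264), the bed corners at (42,213), (147,125) and (473,492), and the carrier top corners at (155,143), (113,185), (293,210) and (252,250). In the scene crop, the bed corners are (742,425) and (610,548), the rail starts (440,213) and (348,283), and the carrier top corners (465,262), (410,318), (645,368) and (590,427). Next is a pose fit.

```bash
cat > fit.py <<'E'
import numpy as np
from scipy.optimize import least_squares
def project(c,X):
    q=(c['R']@X.T).T+c['t']; q=q@c['camera_matrix'].T; return q[:,:2]/q[:,2:]
def place(p,P):
    a=p[2];R=np.array([[np.cos(a),-np.sin(a),0],[np.sin(a),np.cos(a),0],[0,0,1]])
    return P@R.T+[p[0],p[1],0]
def fit(obs,p0):   # obs: list of (cam, pts(mm), pix); planar pose
    f=lambda p:np.concatenate([(project(c,place(p,np.array(P,float)/1e3))-u).ravel() for c,P,u in obs])
    s=least_squares(f,p0,loss='soft_l1'); return s.x,f(s.x).reshape(-1,2).round(1)
def rel(press,p):
    a=press[2];d=np.array(p[:2])-press[:2]
    return np.array([np.cos(a)*d[0]+np.sin(a)*d[1],-np.sin(a)*d[0]+np.cos(a)*d[1]])*1e3,p[2]-a
E
python3 - <<'E'
from fit import *
S=dict(np.load('pics/side0.npz'));C=dict(np.load('pics/scene0.npz'))
us=lambda a:(np.array(a)+.5)/4.7-.5+[195,180]
uc=lambda a:(np.array(a)+.5)/5-.5+[220,205]
pp=[(-60,340,12),(60,340,12),(-60,-80,12),(-41,110,22),(41,110,22),(-41,-40,22),(41,-40,22),(0,-32.5,34)]
ps=[(42,213),(147,125),(473,490),(284,332),(355,264),(445,433),(513,358),(473,378)]
p2=[(-60,340,12),(60,340,12),(-41,110,22),(41,110,22),(-41,-40,22)];pc=[(742,425),(610,547),(438,211),(347,280),(283,100)]
k=[(-28,-65,46),(28,-65,46),(28,65,46),(-28,65,46)]
ks=[(252,250),(293,210),(155,143),(115,185)];kc=[(465,262),(412,317),(590,427),(645,368)]
for o in ([(S,pp,us(ps)),(C,p2,uc(pc))],[(S,pp,us(ps))],[(C,p2,uc(pc))]):
    P,e=fit(o,[.6,-.1,0]);print(P.round(4),e.tolist())
    if len(o)==2: P0=P
for o in ([(S,k,us(ks)),(C,k,uc(kc))],[(S,k,us(ks))],[(C,k,uc(kc))]):
    K,e=fit(o,[.6,.1,0]);print(K.round(4),rel(P0,K),e.tolist())
np.save('press.npy',P0)
E
```

```text
[ 0.5232 -0.0952  0.1889] [[-0.6, -0.9], [-0.2, -1.0], [0.1, 0.0], [-0.7, -0.5], [-0.7, -0.6], [-0.2, 0.3], [0.1, 0.4], [-0.4, 0.6], [0.2, -0.7], [-0.1, -0.4], [-0.7, 0.5], [-0.9, 0.4], [-1.7, -1.2]]
[ 0.524  -0.0963  0.1941] [[-0.5, -0.5], [-0.3, -0.7], [0.6, 0.1], [-0.4, -0.3], [-0.4, -0.4], [0.3, 0.3], [0.5, 0.4], [0.0, 0.7]]
[ 0.5194 -0.0944  0.1747] [[0.6, 0.0], [-0.2, -0.0], [0.3, 0.5], [-0.2, 0.2], [-0.4, -1.5]]
[0.4884 0.131  0.3028] (array([  8.29757854, 228.62846557]), np.float64(0.11385484702887533)) [[0.0, 0.4], [0.3, -1.5], [0.0, -1.1], [-0.8, -0.3], [-0.1, -1.1], [-0.8, -1.0], [0.3, 0.4], [0.3, -0.2]]
[0.4868 0.1282 0.2932] (array([  6.21530618, 226.21546536]), np.float64(0.10428576076027268)) [[-0.0, 1.1], [0.4, -0.7], [0.3, -0.6], [-0.7, 0.2]]
[0.4892 0.1323 0.3087] (array([  9.35562142, 229.77093418]), np.float64(0.11977631455219218)) [[-0.2, -0.6], [-0.9, -0.4], [0.5, 0.8], [0.4, 0.1]]
```

```bash
cat >> fit.py <<'E'
def tool():
    from bench import telemetry
    from scipy.spatial.transform import Rotation as Ro
    s=telemetry.read_state();R=Ro.from_quat(s['eef_rot']).as_matrix()
    return s,np.array(s['ee_pos']),np.arctan2(R[1,0],R[0,0])
def plan(xy,ztip,yaw):
    "yaw=world angle of tool x. spin first, then dx,dy,dz in cm"
    s,p,a=tool(); sp=-((yaw-a+np.pi)%(2*np.pi)-np.pi)
    d=np.array([*xy,ztip+.1822])-p; X=np.array([np.cos(yaw),np.sin(yaw)]);Y=np.array([np.sin(yaw),-np.cos(yaw)])
    print('t',round(s['time'],2),'pos',p.round(4),'yaw',round(a,4),'| spin',round(sp,4),'dx',(d[:2]@X*100).round(2),'dy',(d[:2]@Y*100).round(2),'dz',(-d[2]*100).round(2),'F',np.round(s['ft_force'],1))
E
python3 -c "
from fit import *
a=.3028+np.pi/2; t=np.array([.4884,.131])+(.065+.06)*np.array([np.cos(a),np.sin(a)])
plan(t,.12,a)"
```

```text
t 0.1 pos [0.2592 0.5686 0.4041] yaw 2.7138 | spin 0.8402 dx -36.1 dy 8.83 dz 10.19 F [ 0.1 -0.4  0.5]
```

Call:
{"method": "move_arm", "body": {"steps": [{"spin": 0.14}, {"spin": 0.14}, {"spin": 0.14}, {"spin": 0.14}, {"spin": 0.14}, {"spin": 0.14}], "claw": 2.0}}

```text
$.steps[0]: bad value
```

Call:
{"method": "move_arm", "body": {"steps": [{"dx": -3.6, "dy": 0.88, "dz": 1.0}, {"dx": -3.6, "dy": 0.88, "dz": 1.0}, {"dx": -3.6, "dy": 0.88, "dz": 1.0}, {"dx": -3.6, "dy": 0.88, "dz": 1.0}, {"dx": -3.6, "dy": 0.88, "dz": 1.0}, {"dx": -3.6, "dy": 0.88, "dz": 1.0}, {"dx": -3.6, "dy": 0.88, "dz": 1.0}, {"dx": -3.6, "dy": 0.88, "dz": 1.0}, {"dx": -3.6, "dy": 0.88, "dz": 1.0}, {"dx": -3.6, "dy": 0.88, "dz": 1.0}, {}, {}]}}

```text
$.steps[0]: bad value
```

Run:
```python
from bench import imaging
from fit import *
import cv2
c=imaging.camera('wrist');np.savez('pics/w1.npz',**c)
cv2.imwrite('pics/w1.png',cv2.resize(c['img'][:,:,::-1],(784,588),interpolation=cv2.INTER_CUBIC))
print((-c['R'].T@c['t']).round(3))
a=.3028+np.pi/2; t=np.array([.4884,.131])+(.065+.06)*np.array([np.cos(a),np.sin(a)])
plan(t,.12,a)
```

```text
[0.184 0.603 0.384]
t 0.15 pos [0.2593 0.5686 0.4042] yaw 2.7138 | spin 0.8402 dx -36.1 dy 8.82 dz 10.2 F [ 0.5 -0.8 -0.2]
```

View pics/w1.png

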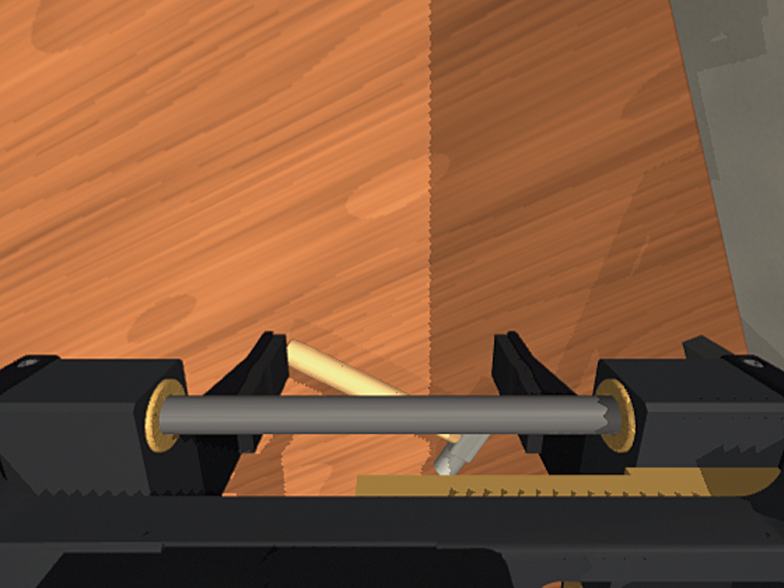

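The wrist picture shows only the bench and the hammer at (370,390), because the camera faces away from the carrier. I'll use the fixed cameras. The rows seem to need all four keys.

Call:
{"method": "move_arm", "body": {"steps": [{"dx": 0, "dy": 0, "dz": 0, "spin": 0.14}, {"dx": 0, "dy": 0, "dz": 0, "spin": 0.14}, {"dx": 0, "dy": 0, "dz": 0, "spin": 0.14}, {"dx": 0, "dy": 0, "dz": 0, "spin": 0.14}, {"dx": 0, "dy": 0, "dz": 0, "spin": 0.14}, {"dx": 0, "dy": 0, "dz": 0, "spin": 0.14}], "claw": 2.0}}

```text
time: 0.75
ee_pos: [0.2592, 0.5686, 0.4044]
eef_rot: [0.595, 0.804, -0.0, 0.0]
ft_force: [-0.3, -0.7, -0.5]
width: 0.0469
grip_force: 0.0
```

Call:
{"method": "move_arm", "body": {"steps": [{"dx": -3.6, "dy": 0.88, "dz": 1.0, "spin": 0}, {"dx": -3.6, "dy": 0.88, "dz": 1.0, "spin": 0}, {"dx": -3.6, "dy": 0.88, "dz": 1.0, "spin": 0}, {"dx": -3.6, "dy": 0.88, "dz": 1.0, "spin": 0}, {"dx": -3.6, "dy": 0.88, "dz": 1.0, "spin": 0}, {"dx": -3.6, "dy": 0.88, "dz": 1.0, "spin": 0}, {"dx": -3.6, "dy": 0.88, "dz": 1.0, "spin": 0}, {"dx": -3.6, "dy": 0.88, "dz": 1.0, "spin": 0}, {"dx": -3.6, "dy": 0.88, "dz": 1.0, "spin": 0}, {"dx": -3.6, "dy": 0.88, "dz": 1.0, "spin": 0}, {"dx": 0, "dy": 0, "dz": 0, "spin": 0}]}}

```text
time: 1.85
ee_pos: [0.4527, 0.2463, 0.3035]
eef_rot: [0.595, 0.804, -0.001, 0.001]
ft_force: [0.2, 0.1, 0.3]
width: 0.02
grip_force: 0.0
```

Run:
```python
from fit import *
a=.3028+np.pi/2; t=np.array([.4884,.131])+(.065+.03)*np.array([np.cos(a),np.sin(a)])
plan(t,.026,a);s=tool()[0];print(s['width'],np.round(s['joint_positions'],2))
```

```text
t 1.85 pos [0.4527 0.2463 0.3035] yaw 1.8665 | spin -0.007 dx -2.57 dy -0.03 dz 9.53 F [0.2 0.1 0.3]
0.019964559250334215 [-0.83  0.17  0.27  1.89 -0.05  1.09 -0.25]
```

```bash
cat >> fit.py <<'E'
import cv2
from scipy.optimize import minimize
def box(w,l,z0,z1): return [(x,y,z) for x in(-w,w) for y in(-l,l) for z in(z0,z1)]
def sil(cams,p0,pts=box(28,65,12,46)):
    "carrier pose from its orange silhouette (brass filled by the hull)"
    ms=[];F=4
    for c in cams:
        u=project(c,place(p0,np.array(pts)/1e3)); o=np.floor(u.min(0)-12).astype(int);e=np.ceil(u.max(0)+12).astype(int)
        im=cv2.resize(c['img'][o[1]:e[1],o[0]:e[0]],None,fx=F,fy=F,interpolation=cv2.INTER_CUBIC)
        h=cv2.cvtColor(im,cv2.COLOR_RGB2HSV); m=((h[...,1]>195)&(h[...,0]<18)&(h[...,2]>90)).astype(np.uint8)
        m=cv2.morphologyEx(m,cv2.MORPH_OPEN,np.ones((5,5)));n,lab,st,_=cv2.connectedComponentsWithStats(m)
        m=(lab==1+st[1:,4].argmax()).astype(np.uint8)
        k,_=cv2.findContours(m,0,2); m=cv2.drawContours(np.zeros_like(m),[cv2.convexHull(np.vstack(k))],0,1,-1)
        ms.append((c,o,m))
    def cost(d):
        s=0
        for c,o,m in ms:
            u=(project(c,place(p0+np.array(d)*[.01,.01,.1],np.array(pts)/1e3))-o+.5)*F-.5
            g=np.zeros_like(m);cv2.fillConvexPoly(g,cv2.convexHull((u*16).round().astype(np.int32)),1,shift=4)
            s+=(g^m).sum()/m.sum()
        return s
    b=minimize(cost,[0,0,0],method='Nelder-Mead',options=dict(initial_simplex=[[0,0,0],[.6,0,0],[0,.6,0],[0,0,.6]],xatol=.005,fatol=1e-4))
    return p0+b.x*[.01,.01,.1],b.fun,ms
E
python3 - <<'E'
from fit import *
S=dict(np.load('pics/side0.npz'));C=dict(np.load('pics/scene0.npz'));P=np.load('press.npy')
for cs in([S,C],[S],[C]):
    K,f,ms=sil(cs,np.array([.4884,.131,.303]));print(K.round(4),f.round(3),rel(P,K),[m[2].mean().round(2) for m in ms])
K,f,ms=sil([S,C],np.array([.4884,.131,.303]))
# fingers target in press frame
def w(x,y): return place(P,np.array([[x,y,0]])/1e3)[0,:2]
plan(w(72,208),.12,P[2]+np.pi/2)
E
```

```text
Traceback (most recent call last):
  File "fit.py", line 35, in sil
    m=(lab==1+st[1:,4].argmax()).astype(np.uint8)
              ~~~~~~~~~~~~~~~^^
ValueError: attempt to get argmax of an empty sequence
```

Run:
```python
from fit import *
for n,pts in(('side',[(230,230),(222,222),(245,235),(210,245),(200,260)]),('scene',[(310,272),(325,285),(305,265),(345,285),(330,320),(290,320)])):
    im=np.load(f'pics/{n}0.npz')['img'];h=cv2.cvtColor(im,cv2.COLOR_RGB2HSV)
    print(n,[(p,h[p[1],p[0]].tolist()) for p in pts])
```

```text
side [((230, 230), [10, 164, 121]), ((222, 222), [14, 255, 170]), ((245, 235), [13, 255, 167]), ((210, 245), [13, 186, 219]), ((200, 260), [13, 185, 222])]
scene [((310, 272), [11, 188, 178]), ((325, 285), [10, 188, 121]), ((305, 265), [11, 187, 195]), ((345, 285), [10, 191, 108]), ((330, 320), [11, 155, 164]), ((290, 320), [12, 150, 155])]
```

```bash
sed -i "s/h\[...,1\]>195/h[...,1]>(220 if c['t'][2]>0 and (-c['R'].T@c['t'])[1]<0 else 172)/" fit.py
python3 - <<'E'
from fit import *
S=dict(np.load('pics/side0.npz'));C=dict(np.load('pics/scene0.npz'));P=np.load('press.npy')
for cs in([S,C],[S],[C]):
    K,f,ms=sil(cs,np.array([.4884,.131,.303]));print(K.round(4),f.round(3),rel(P,K),[m[2].mean().round(2) for m in ms])
def w(x,y): return place(P,np.array([[x,y,0]])/1e3)[0,:2]
plan(w(72,208),.12,P[2]+np.pi/2)
E
```

```text
[0.4879 0.1308 0.2819] 0.227 (array([  7.72492595, 228.56644037]), np.float64(0.09302532625909893)) [np.float64(0.16), np.float64(0.2)]
[0.4897 0.135  0.2725] 0.152 (array([ 10.35811412, 232.39790484]), np.float64(0.08361156960356114)) [np.float64(0.16)]
[0.4878 0.1312 0.301 ] 0.068 (array([  7.79850413, 229.02120087]), np.float64(0.11210159048906382)) [np.float64(0.2)]
t 1.85 pos [0.4527 0.2463 0.3035] yaw 1.8665 | spin 0.1068 dx -14.06 dy 7.71 dz 0.13 F [0.2 0.1 0.3]
```

Call:
{"method": "move_arm", "body": {"steps": [{"dx": 0, "dy": 0, "dz": 0, "spin": 0.107}, {"dx": -3.5, "dy": 1.93, "dz": 0, "spin": 0}, {"dx": -3.5, "dy": 1.93, "dz": 0, "spin": 0}, {"dx": -3.5, "dy": 1.93, "dz": 0, "spin": 0}, {"dx": -3.5, "dy": 1.93, "dz": 0, "spin": 0}, {"dx": 0, "dy": 0, "dz": 3, "spin": 0}, {"dx": 0, "dy": 0, "dz": 3, "spin": 0}, {"dx": 0, "dy": 0, "dz": 3.3, "spin": 0}, {"dx": 0, "dy": 0, "dz": 0, "spin": 0}], "claw": 0}}

```text
time: 2.75
ee_pos: [0.5517, 0.1293, 0.2078]
eef_rot: [0.634, 0.773, -0.003, -0.002]
ft_force: [-1.0, -1.3, 0.1]
width: 0.0005
grip_force: 0.0
```

Run:
```python
from fit import *
from bench import imaging
P=np.load('press.npy')
def w(x,y): return place(P,np.array([[x,y,0]])/1e3)[0,:2]
plan(w(43,208),.026,P[2]+np.pi/2)
for n in ['scene','side']: np.savez(f'pics/{n}1.npz',**imaging.camera(n))
a=np.load('pics/side1.npz')['img'][170:290,195:325];b=np.load('pics/scene1.npz')['img'][205:325,250:380]
cv2.imwrite('pics/two1.png',cv2.resize(np.hstack([a,b]),None,fx=3.07,fy=3.07,interpolation=cv2.INTER_CUBIC)[:,:,::-1])
```

```text
t 2.75 pos [0.5517 0.1293 0.2078] yaw 1.7674 | spin 0.0077 dx -0.71 dy -2.72 dz -0.04 F [-1.  -1.3  0.1]
```

View pics/two1.png

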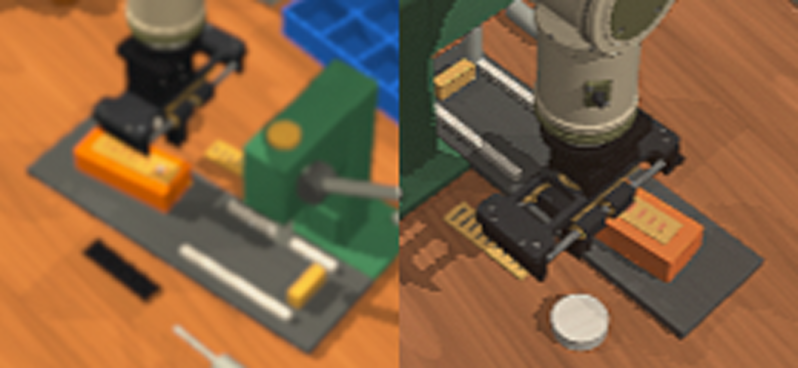

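The left (side) crop shows the gripper overhanging the carrier from its far side. The carrier has not moved. In the right (scene) crop the fingers are beside its far face near (560,230). Next is a slow sideways push.

Call:
{"method": "move_arm", "body": {"steps": [{"dx": -0.7, "dy": 0, "dz": 0, "spin": 0}, {"dx": 0, "dy": -0.6, "dz": 0, "spin": 0}, {"dx": 0, "dy": 0, "dz": 0, "spin": 0}, {"dx": 0, "dy": 0, "dz": 0, "spin": 0}]}}

```text
time: 3.25
ee_pos: [0.5492, 0.1211, 0.2125]
eef_rot: [0.635, 0.773, 0.001, 0.0]
ft_force: [-0.3, 0.3, -1.0]
width: 0.0004
grip_force: 0.0
```

Run:
```python
from fit import *
P=np.load('press.npy')
def w(x,y): return place(P,np.array([[x,y,0]])/1e3)[0,:2]
plan(w(43,208),.026,P[2]+np.pi/2)
```

```text
t 3.25 pos [0.5492 0.1211 0.2125] yaw 1.7668 | spin 0.0071 dx 0.04 dy -2.31 dz 0.43 F [-0.3  0.3 -1. ]
```

Call:
{"method": "move_arm", "body": {"steps": [{"dx": 0, "dy": -0.3, "dz": 0.4, "spin": 0.007}, {"dx": 0, "dy": -0.3, "dz": 0, "spin": 0}, {"dx": 0, "dy": -0.2, "dz": 0, "spin": 0}, {"dx": 0, "dy": -0.2, "dz": 0, "spin": 0}, {"dx": 0, "dy": -0.2, "dz": 0, "spin": 0}, {"dx": 0, "dy": -0.2, "dz": 0, "spin": 0}, {"dx": 0, "dy": -0.2, "dz": 0, "spin": 0}, {"dx": 0, "dy": 0, "dz": 0, "spin": 0}]}}

```text
time: 4.05
ee_pos: [0.5333, 0.118, 0.2078]
eef_rot: [0.637, 0.771, 0.0, 0.0]
ft_force: [-0.2, -0.2, 0.3]
width: 0.0005
grip_force: 0.0
```

```bash
cat > look.py <<'E'
from fit import *
from bench import imaging
import sys
P=np.load('press.npy')
def w(x,y): return place(P,np.array([[x,y,0]])/1e3)[0,:2]
def look(tag,g,cams=('side','scene')):
    "g: carrier guess in press frame x,y(mm),yaw"
    cs=[imaging.camera(n) for n in cams]
    for n,c in zip(cams,cs): np.savez(f'pics/{n}{tag}.npz',**c)
    for c,n in zip(cs,cams):
        try:
            K,f,ms=sil([c],np.array([*w(*g[:2]),P[2]+g[2]])); print(n,rel(P,K)[0].round(1),(K[2]-P[2]).round(3),f.round(3))
        except Exception as e: print(n,e)
    s,p,a=tool(); print('tool in press',rel(P,[*p[:2],a-np.pi/2]),'F',np.round(s['ft_force'],1),'t',s['time'])
E
python3 - <<'E'
from look import *
look(2,(5,228,.08))
plan(w(43,208),.026,P[2]+np.pi/2)
E
```

```text
side [ 11.2 231.3] 0.064 0.287
scene [  5.6 228.8] 0.083 0.675
tool in press (array([ 50.12112595, 207.49775468]), np.float64(0.00018778370494015872)) F [ 0.1 -0.  -0.9] t 4.15
t 4.15 pos [0.5334 0.1181 0.2078] yaw 1.7599 | spin 0.0002 dx 0.05 dy -0.71 dz -0.04 F [ 0.1 -0.  -0.9]
```

```bash
cat >> look.py <<'E'
def shift(tag,ref='0'):
    "pixel shift of nose patches in side view versus the ref image"
    a,b=[cv2.cvtColor(np.load(f'pics/side{t}.npz')['img'],cv2.COLOR_RGB2GRAY) for t in(ref,tag)]
    for (x,y) in [(249,236),(256,226)]:
        t=cv2.resize(a[y-7:y+8,x-6:x+7],None,fx=4,fy=4,interpolation=cv2.INTER_CUBIC);q=cv2.resize(b[y-19:y+20,x-18:x+19],None,fx=4,fy=4,interpolation=cv2.INTER_CUBIC)
        m=cv2.matchTemplate(q,t,cv2.TM_CCOEFF_NORMED);i=np.unravel_index(m.argmax(),m.shape);print((x,y),'shift px',(i[1]-48)/4,(i[0]-48)/4,m.max().round(3))
E
python3 - <<'E'
from look import *
shift(1);shift(2)
S=np.load('pics/side0.npz')
f=lambda *p:project(S,place(P,np.array([p])/1e3))[0]
print('px per 10mm -x at nose',f(5,163,30)-f(15,163,30))
E
```

```text
(249, 236) shift px -0.25 0.0 0.936
(256, 226) shift px -0.25 0.0 0.85
(249, 236) shift px -0.5 -0.25 0.947
(256, 226) shift px 1.75 0.75 0.894
px per 10mm -x at nose [-1.85785726  1.71247032]
```

Call:
{"method": "move_arm", "body": {"steps": [{"dx": 0, "dy": -0.2, "dz": 0, "spin": 0}, {"dx": 0, "dy": -0.2, "dz": 0, "spin": 0}, {"dx": 0, "dy": -0.2, "dz": 0, "spin": 0}, {"dx": 0, "dy": 0, "dz": 0, "spin": 0}]}}

```text
time: 4.55
ee_pos: [0.5274, 0.1168, 0.2078]
eef_rot: [0.637, 0.771, 0.0, -0.0]
ft_force: [-0.0, 0.1, -0.4]
width: 0.0003
grip_force: 0.2
```

Run:
```python
from look import *
look(3,(5,228,.08),('side',)); shift(3)
```

```text
side [  6.4 234.2] 0.025 0.283
tool in press (array([ 43.92668841, 207.49883219]), np.float64(9.227761173574711e-05)) F [-0.1  0.2  1.1] t 4.6
(249, 236) shift px -2.25 0.75 0.935
(256, 226) shift px 1.75 1.5 0.89
```

Call:
{"method": "move_arm", "body": {"steps": [{"dx": 0, "dy": 1, "dz": 0, "spin": 0}, {"dx": 0, "dy": 1, "dz": -1, "spin": 0}, {"dx": 0, "dy": 0, "dz": -4, "spin": 0}, {"dx": 0, "dy": 0, "dz": -4, "spin": 0}, {"dx": 3.5, "dy": -1.6, "dz": 0, "spin": 0}, {"dx": 3.5, "dy": -1.6, "dz": 0, "spin": 0}, {"dx": 3.5, "dy": -1.6, "dz": 0, "spin": 0}, {"dx": 3, "dy": -1.6, "dz": 0, "spin": 0}, {"dx": 0, "dy": 0, "dz": 0, "spin": 0}], "claw": 2.0}}

```text
time: 5.5
ee_pos: [0.4565, 0.2457, 0.2978]
eef_rot: [0.634, 0.773, 0.0, -0.001]
ft_force: [0.1, -0.1, 0.7]
width: 0.0201
grip_force: 0.0
```

Run:
```python
from look import *
look(4,(2,228,.03))
a=np.load('pics/side4.npz')['img'][170:290,195:325];b=np.load('pics/scene4.npz')['img'][205:325,250:380]
cv2.imwrite('pics/s4.png',cv2.resize(a,None,fx=5,fy=5,interpolation=cv2.INTER_CUBIC)[:,:,::-1]);cv2.imwrite('pics/c4.png',cv2.resize(b,None,fx=5,fy=5,interpolation=cv2.INTER_CUBIC)[:,:,::-1])
```

```text
side [  4.8 232.8] -0.009 0.206
scene [  4.8 230.9] 0.019 0.629
tool in press (array([2.75020090e-01, 3.43127196e+02]), np.float64(0.0018745859132515696)) F [ 0.6 -0.3  0.4] t 5.6
```

View pics/c4.png

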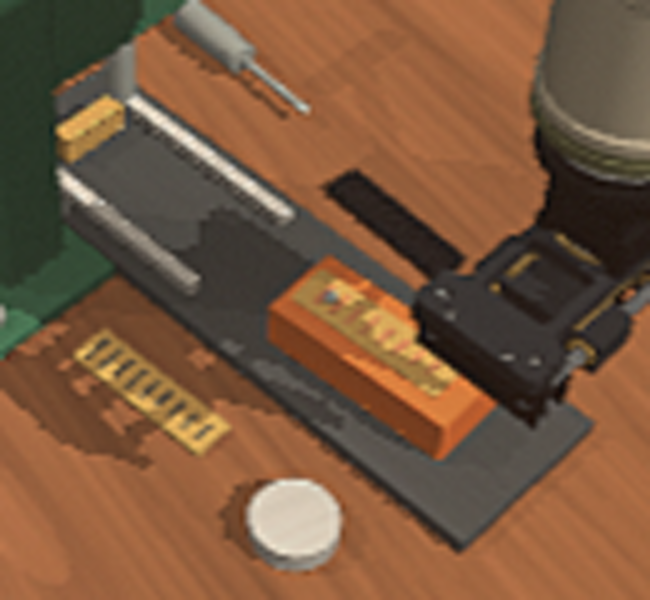

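The scene crop shows the carrier's top corners at nose-near (328,256), nose-far (268,312) and tail-far (442,425), and its lower edge from (270,343) to (440,458). I'll fit those points and view the side crop too.

View pics/s4.png

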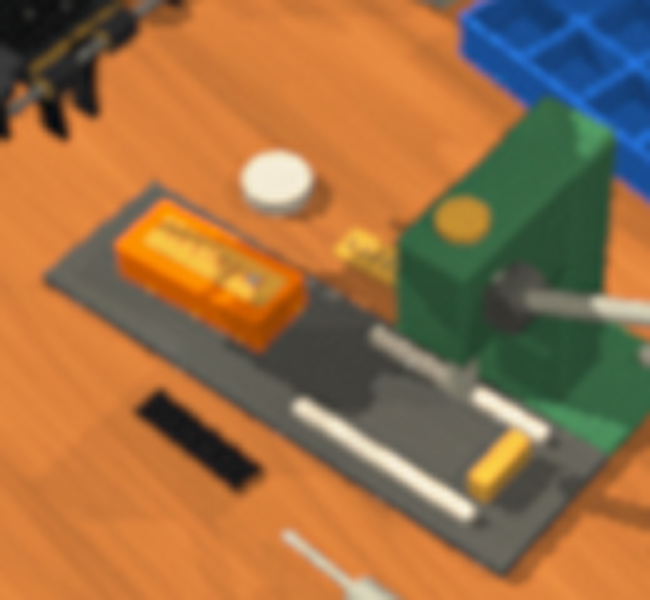

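Run:
```python
from look import *
C=dict(np.load('pics/scene4.npz'))
uc=lambda a:(np.array(a)+.5)/5-.5+[250,205]
k=[(-28,-65,46),(28,-65,46),(28,65,46),(28,-65,12),(28,65,12)];kc=[(328,256),(269,311),(442,425),(270,343),(440,457)]
K,e=fit([(C,k,uc(kc))],[*w(3,228),P[2]]);print(rel(P,K),e.tolist())
C=dict(np.load('pics/scene0.npz'));kc=[(315,262),(262,317),(440,427),(264,347),(438,458)]
K,e=fit([(C,k,uc(kc))],[*w(3,228),P[2]]);print(rel(P,K),e.tolist())
```

```text
(array([  2.93618669, 230.93134968]), np.float64(0.07630130902487847)) [[-0.2, -0.7], [-0.2, -1.0], [1.0, 0.5], [-0.8, -0.2], [0.2, 1.2]]
(array([  7.0969739 , 229.40258694]), np.float64(0.12077093027238128)) [[0.2, -1.1], [-0.4, -0.9], [1.0, 0.2], [-1.2, 0.2], [0.2, 1.1]]
```

The side crop shows the carrier's top corners at (162,200), (117,242), (306,283) and (257,322), its lower near-nose corner at (260,350), and the rails starting at (298,402) and (375,330).

Run:
```python
from look import *
S=dict(np.load('pics/side4.npz'));C=dict(np.load('pics/scene4.npz'))
us=lambda a:(np.array(a)+.5)/5-.5+[195,170]
uc=lambda a:(np.array(a)+.5)/5-.5+[250,205]
pp=[(-60,340,12),(60,340,12),(-60,-80,12),(-41,110,22),(41,110,22),(-41,-40,22),(41,-40,22),(0,-32.5,34)]
ps=[(46,276),(153,185),(503,571),(300,403),(378,332),(475,511),(545,431),(504,455)]
pc0=[(-60,340,12),(60,340,12),(-41,110,22),(41,110,22),(-41,-40,22)];pc=[(592,425),(460,547),(290,211),(196,281),(132,100)]
k=[(-28,-65,46),(28,-65,46),(28,65,46),(-28,65,46),(-28,-65,12)];ks=[(257,322),(306,283),(162,200),(117,242),(260,350)]
k2=[(-28,-65,46),(28,-65,46),(28,65,46),(28,-65,12),(28,65,12)];kc=[(328,256),(269,311),(442,425),(270,343),(440,457)]
A,B,D,E=(S,pp,us(ps)),(S,k,us(ks)),(C,pc0,uc(pc)),(C,k2,uc(kc))
for o,q in(([A],[B]),([D],[E]),([A,D],[B,E])):
    PP,e1=fit(o,P);K,e=fit(q,[*w(3,228),P[2]]);print(PP.round(4),K.round(4),rel(PP,K),e.tolist())
```

```text
[ 0.5237 -0.0964  0.1972] [0.4837 0.1314 0.2401] (array([  5.34500454, 231.20031466]), np.float64(0.04288489551816574)) [[-0.0, 0.3], [0.0, -1.9], [0.6, -0.6], [-0.6, 0.3], [0.0, 0.9]]
[ 0.5196 -0.0942  0.1755] [0.4827 0.1322 0.2652] (array([  3.19088986, 229.36357115]), np.float64(0.08972490386621934)) [[-0.2, -0.7], [-0.2, -1.0], [1.0, 0.5], [-0.8, -0.2], [0.2, 1.2]]
[ 0.523  -0.0952  0.1898] [0.4831 0.1321 0.2562] (array([  3.74752141, 230.71412315]), np.float64(0.06636007902591307)) [[0.0, 0.1], [-0.1, -2.1], [0.0, -0.5], [-0.9, 0.5], [0.0, 0.8], [-0.2, -0.7], [-0.3, -1.1], [0.7, 0.6], [-0.9, -0.3], [-0.1, 1.3]]
```

Call:
{"method": "move_arm", "body": {"steps": [{"dx": -3.4, "dy": 1.6, "dz": 0, "spin": 0}, {"dx": -3.4, "dy": 1.6, "dz": 0, "spin": 0}, {"dx": -3.4, "dy": 1.6, "dz": 0, "spin": 0}, {"dx": -3.3, "dy": 1.4, "dz": 0, "spin": 0}, {"dx": 0, "dy": 0, "dz": 3, "spin": 0}, {"dx": 0, "dy": 0, "dz": 3, "spin": 0}, {"dx": 0, "dy": 0, "dz": 3, "spin": 0}, {"dx": 0, "dy": 0, "dz": 0, "spin": 0}, {"dx": 0, "dy": 0, "dz": 0, "spin": 0}], "claw": 0}}

```text
time: 6.5
ee_pos: [0.5458, 0.1193, 0.2082]
eef_rot: [0.638, 0.77, -0.0, 0.0]
ft_force: [0.1, 0.6, 0.1]
width: 0.0004
grip_force: 0.0
```

Run:
```python
from look import *
plan(w(38.5,207),.027,P[2]+np.pi/2)
```

```text
t 6.5 pos [0.5458 0.1193 0.2082] yaw 1.7583 | spin -0.0014 dx 0.06 dy -2.4 dz -0.1 F [0.1 0.6 0.1]
```

Call:
{"method": "move_arm", "body": {"steps": [{"dx": 0, "dy": -0.4, "dz": 0, "spin": 0}, {"dx": 0, "dy": -0.4, "dz": 0, "spin": 0}, {"dx": 0, "dy": -0.4, "dz": 0, "spin": 0}, {"dx": 0, "dy": -0.4, "dz": 0, "spin": 0}, {"dx": 0, "dy": -0.2, "dz": 0, "spin": 0}, {"dx": 0, "dy": -0.2, "dz": 0, "spin": 0}, {"dx": 0, "dy": -0.2, "dz": 0, "spin": 0}, {"dx": 0, "dy": -0.2, "dz": 0, "spin": 0}, {"dx": 0, "dy": 0, "dz": 0, "spin": 0}, {"dx": 0, "dy": 0, "dz": 0, "spin": 0}]}}

```text
time: 7.5
ee_pos: [0.5217, 0.1157, 0.2078]
eef_rot: [0.637, 0.771, 0.0, 0.0]
ft_force: [2.4, -0.2, 1.1]
width: 0.0005
grip_force: 1.0
```

Run:
```python
from look import *
look(5,(2,230,.03),('side',));shift(5,'3')
```

```text
side [  1.4 233.9] -0.04 0.479
tool in press (array([ 38.18486276, 207.4767746 ]), np.float64(0.00010779542129485398)) F [ 2.  -1.1  1.3] t 7.55
(249, 236) shift px -1.25 0.75 0.995
(256, 226) shift px -1.0 0.5 0.975
```

Call:
{"method": "move_arm", "body": {"steps": [{"dx": 0, "dy": 1, "dz": 0, "spin": 0}, {"dx": 0, "dy": 1, "dz": 0, "spin": 0}, {"dx": 0, "dy": 0, "dz": -4, "spin": 0}, {"dx": 0, "dy": 0, "dz": -4, "spin": 0}, {"dx": 3.5, "dy": -1.5, "dz": 0, "spin": 0}, {"dx": 3.5, "dy": -1.5, "dz": 0, "spin": 0}, {"dx": 3.5, "dy": -1.5, "dz": 0, "spin": 0}, {"dx": 3.4, "dy": -1.4, "dz": 0, "spin": 0}, {"dx": 0, "dy": 0, "dz": 0, "spin": 0}, {"dx": 0, "dy": 0, "dz": 0, "spin": 0}], "claw": 2.0}}

```text
time: 8.55
ee_pos: [0.4573, 0.2458, 0.2877]
eef_rot: [0.636, 0.771, -0.0, -0.0]
ft_force: [0.4, -0.7, -0.8]
width: 0.0196
grip_force: 0.0
```

Run:
```python
from look import *
look(6,(1,232,.0));shift(6,'4')
plan(w(0,320),.027,P[2]+np.pi/2)
```

```text
side [  0.9 233. ] -0.062 0.206
scene [  5.2 231.8] -0.109 0.85
tool in press (array([-2.10849515e-01,  3.45465186e+02]), np.float64(-0.001362709000532647)) F [-0.1  1.4 -0.3] t 8.65
(249, 236) shift px -1.25 0.5 0.98
(256, 226) shift px -1.0 -0.25 0.94
t 8.65 pos [0.4581 0.2441 0.2876] yaw 1.7583 | spin -0.0014 dx -2.55 dy 0.02 dz 7.84 F [-0.1  1.4 -0.3]
```

Call:
{"method": "move_arm", "body": {"steps": [{"dx": -1.2, "dy": 0, "dz": 2.6, "spin": 0}, {"dx": -1.2, "dy": 0, "dz": 2.6, "spin": 0}, {"dx": 0, "dy": 0, "dz": 2.6, "spin": 0}, {"dx": -0.4, "dy": 0, "dz": 0, "spin": 0}, {"dx": -0.4, "dy": 0, "dz": 0, "spin": 0}, {"dx": -0.4, "dy": 0, "dz": 0, "spin": 0}, {"dx": -0.4, "dy": 0, "dz": 0, "spin": 0}, {"dx": -0.4, "dy": 0, "dz": 0, "spin": 0}, {"dx": -0.4, "dy": 0, "dz": 0, "spin": 0}, {"dx": -0.4, "dy": 0, "dz": 0, "spin": 0}, {"dx": 0, "dy": 0, "dz": 0, "spin": 0}]}}

```text
time: 9.75
ee_pos: [0.4672, 0.1933, 0.2099]
eef_rot: [0.637, 0.771, 0.0, 0.0]
ft_force: [-0.2, 1.5, 1.1]
width: 0.0201
grip_force: 0.5
```

Run:
```python
from look import *
look(7,(0,228,.0));plan(w(0,280),.027,P[2]+np.pi/2)
```

```text
side [ -0.4 221.5] -0.048 0.127
scene [72.9 37.6] 0.587 1.0
tool in press (array([ -1.03132865, 293.99528349]), np.float64(-0.00036870859816234836)) F [ 0.7 -0.1 -0.2] t 9.85
t 9.85 pos [0.467  0.1934 0.2096] yaw 1.7593 | spin -0.0004 dx -1.4 dy 0.1 dz 0.04 F [ 0.7 -0.1 -0.2]
```

Call:
{"method": "move_arm", "body": {"steps": [{"dx": -0.4, "dy": 0, "dz": 0, "spin": 0}, {"dx": -0.4, "dy": 0, "dz": 0, "spin": 0}, {"dx": -0.4, "dy": 0, "dz": 0, "spin": 0}, {"dx": -0.4, "dy": 0, "dz": 0, "spin": 0}, {"dx": -0.4, "dy": 0, "dz": 0, "spin": 0}, {"dx": -0.4, "dy": 0, "dz": 0, "spin": 0}, {"dx": -0.4, "dy": 0, "dz": 0, "spin": 0}, {"dx": -0.4, "dy": 0, "dz": 0, "spin": 0}, {"dx": -0.3, "dy": 0, "dz": 0, "spin": 0}, {"dx": 0, "dy": 0, "dz": 0, "spin": 0}]}}

```text
time: 10.85
ee_pos: [0.4737, 0.1589, 0.2098]
eef_rot: [0.637, 0.77, -0.0, 0.0]
ft_force: [-0.6, 0.7, -0.4]
width: 0.02
grip_force: 0.0
```

Run:
```python
from look import *
look(8,(0,186,-.03),('side','scene'))
a=np.load('pics/side8.npz')['img'][180:280,200:315]
cv2.imwrite('pics/s8.png',cv2.resize(a,None,fx=6,fy=6,interpolation=cv2.INTER_CUBIC)[:,:,::-1])
```

```text
side [ -1. 186.] -0.076 0.132
scene [ -7.3 -65.1] 0.67 1.0
tool in press (array([ -0.801674  , 259.18089861]), np.float64(-0.0002562507874593334)) F [-1.3 -0.3 -0.5] t 10.95
```

View pics/s8.png

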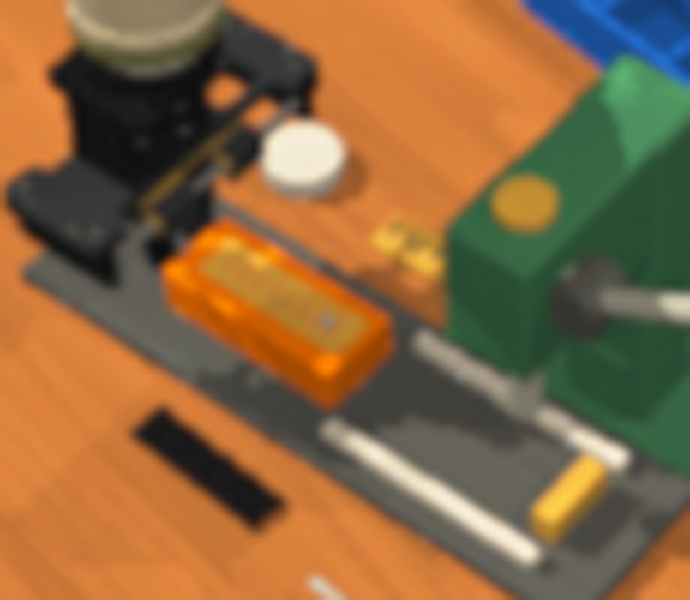

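The side crop shows the carrier just ahead of the mouth and roughly parallel to the rails. Its top corners are (222,222), (163,265), (395,318) and (330,368), and the rail starts are (330,426) and (420,340).

Run:
```python
from look import *
S=dict(np.load('pics/side8.npz'))
us=lambda a:(np.array(a)+.5)/6-.5+[200,180]
pp=[(-41,110,22),(41,110,22),(-41,-40,22),(41,-40,22),(-60,340,12)];ps=[(331,426),(420,340),(536,552),(625,458),(28,270)]
k=[(-28,-65,46),(28,-65,46),(28,65,46),(-28,65,46),(-28,-65,12),(28,-65,12)];ks=[(330,368),(395,318),(222,222),(163,265),(330,405),(390,352)]
PP,e1=fit([(S,pp,us(ps))],P);K,e=fit([(S,k,us(ks))],[*w(0,186),P[2]]);print(PP.round(4),K.round(4),rel(PP,K),rel(P,K),e1.tolist(),e.tolist())
f=lambda *p:project(S,place(PP,np.array([p])/1e3))[0]
# edge lines: sub-pixel angle check of projected top edges for yaw 0 at fitted place
for yaw in(-.04,0,.04):
    q=rel(PP,K)[0];KK=np.array([K[0],K[1],PP[2]+yaw]);u=project(S,place(KK,np.array(k[:4])/1e3));print(yaw,[( (u[i]-u[j])[1]/(u[i]-u[j])[0]).round(3) for i,j in((0,3),(1,2))])
```

```text
[ 0.523  -0.0967  0.1891] [0.4884 0.0859 0.1914] (array([  0.39279793, 185.83274425]), np.float64(0.002340662588434045)) (array([-1.42601793e-01,  1.84374657e+02]), np.float64(0.0025353415070434315)) [[-0.2, -0.5], [0.1, -0.7], [0.4, 0.7], [0.4, 0.5], [-1.1, -0.3]] [[-0.2, 0.8], [-0.6, -0.8], [0.4, -1.7], [-0.4, 0.4], [0.3, 0.8], [0.6, -0.2]]
-0.04 [np.float64(0.686), np.float64(0.662)]
0 [np.float64(0.629), np.float64(0.608)]
0.04 [np.float64(0.576), np.float64(0.557)]
```

The carrier is centred within 0.5 mm and parallel within 0.003 rad, so I'll push on straight.

Call:
{"method": "move_arm", "body": {"steps": [{"dx": -0.5, "dy": 0, "dz": 0, "spin": 0}, {"dx": -0.5, "dy": 0, "dz": 0, "spin": 0}, {"dx": -0.5, "dy": 0, "dz": 0, "spin": 0}, {"dx": -0.5, "dy": 0, "dz": 0, "spin": 0}, {"dx": -0.5, "dy": 0, "dz": 0, "spin": 0}, {"dx": -0.5, "dy": 0, "dz": 0, "spin": 0}, {"dx": -0.5, "dy": 0, "dz": 0, "spin": 0}, {"dx": -0.5, "dy": 0, "dz": 0, "spin": 0}, {"dx": -0.5, "dy": 0, "dz": 0, "spin": 0}, {"dx": -0.5, "dy": 0, "dz": 0, "spin": 0}, {"dx": -0.5, "dy": 0, "dz": 0, "spin": 0}, {"dx": 0, "dy": 0, "dz": 0, "spin": 0}]}}

```text
time: 12.15
ee_pos: [0.4841, 0.1045, 0.2097]
eef_rot: [0.638, 0.77, -0.0, 0.0]
ft_force: [0.4, 0.8, 0.5]
width: 0.0198
grip_force: 0.0
```

Run:
```python
from look import *
look(9,(0,130,-.03),('side',));plan(w(0,120),.027,P[2]+np.pi/2)
```

```text
side [ -0.8 131.6] -0.096 0.144
tool in press (array([ -1.02224014, 203.64147291]), np.float64(-0.0007769110749993868)) F [1.2 0.7 0.6] t 12.2
t 12.2 pos [0.4839 0.1047 0.2096] yaw 1.7589 | spin -0.0008 dx -8.36 dy 0.1 dz 0.04 F [1.2 0.7 0.6]
```

Run:
```python
from look import *
for tag,y in((8,186),(9,130)):
    S=dict(np.load(f'pics/side{tag}.npz'));c=project(S,place(P,np.array([[0,y,40]])/1e3))[0];o=(c-[38,32]).astype(int)
    h=cv2.resize(S['img'][o[1]:o[1]+64,o[0]:o[0]+76],None,fx=6,fy=6,interpolation=cv2.INTER_CUBIC)
    g=cv2.cvtColor(h,cv2.COLOR_RGB2HSV)[...,1]
    L=cv2.createLineSegmentDetector().detect(g)[0][:,0]
    for l in L:
        n=np.hypot(l[2]-l[0],l[3]-l[1])
        if n>70: print(tag,((l+.5)/6-.5+[*o,*o]).round(1),'slope',((l[3]-l[1])/(l[2]-l[0])).round(3))
    for nm,a,b in(('nt',(-28,-65,46),(-28,65,46)),('ft',(28,-65,46),(28,65,46)),('nb',(-28,-65,12),(-28,65,12)),('noset',(-28,-65,46),(28,-65,46)),('noseb',(-28,-65,12),(28,-65,12))):
        for yaw in(0,-.04):
            u=project(S,place([*w(0,y),P[2]+yaw],np.array([b,a])/1e3));print(nm,yaw,u.ravel().round(1),((u[1]-u[0])[1]/(u[1]-u[0])[0]).round(3))
```

```text
8 [226.5 248.8 240.6 259.6] slope 0.767
8 [232.8 259.3 222.5 251.8] slope 0.726
8 [231.9 204.4 222.2 212.6] slope -0.848
8 [242.9 195.6 231.8 204.2] slope -0.77
8 [265.  232.3 237.4 215.8] slope 0.598
8 [227.3 230.6 255.6 248.9] slope 0.647
8 [255.8 259.3 206.6 227.5] slope 0.648
8 [225.  214.5 234.  206.4] slope -0.886
8 [255.2 248.1 265.3 238.2] slope -0.98
8 [259.7 226.3 272.8 234.8] slope 0.647
8 [240.6 214.9 259.7 226.6] slope 0.614
8 [275.1 218.2 275.2 233.8] slope 151.86
8 [255.  238.8 232.7 225. ] slope 0.618
8 [240.3 220.4 251.7 227.5] slope 0.625
nt 0 [226.  223.9 254.  241.5] 0.629
nt -0.04 [226.3 223.3 253.2 241.8] 0.686
ft 0 [236.7 214.7 264.5 231.6] 0.608
ft -0.04 [237.4 214.4 264.2 232.2] 0.663
nb 0 [227.  230.1 254.5 247.7] 0.636
nb -0.04 [227.3 229.6 253.8 248. ] 0.694
noset 0 [264.5 231.6 254.  241.5] -0.943
noset -0.04 [264.2 232.2 253.2 241.8] -0.872
noseb 0 [264.8 237.8 254.5 247.7] -0.955
noseb -0.04 [264.6 238.4 253.8 248. ] -0.884
9 [241.6 266.3 222.5 251.6] slope 0.77
9 [226.4 248.7 245.5 263.3] slope 0.769
9 [237.3 221.7 246.2 213.7] slope -0.898
9 [251.2 205.5 234.3 220.2] slope -0.872
9 [238.7 238.1 267.3 255.7] slope 0.616
9 [277.2 240.  248.9 222.6] slope 0.615
9 [268.1 267.4 218.5 235.2] slope 0.648
9 [267.6 255.9 277.9 245.6] slope -1.003
9 [273.6 217.3 288.2 203.6] slope -0.932
9 [252.3 222.  272.8 234.6] slope 0.612
9 [268.6 247.1 249.9 235.9] slope 0.598
nt 0 [237.8 231.3 266.7 249.4] 0.629
nt -0.04 [238.1 230.7 265.9 249.7] 0.685
ft 0 [248.4 221.8 277.1 239.2] 0.608
ft -0.04 [249.2 221.5 276.8 239.8] 0.662
nb 0 [238.6 237.5 267.  255.6] 0.636
nb -0.04 [238.9 236.9 266.2 255.9] 0.693
noset 0 [277.1 239.2 266.7 249.4] -0.981
noset -0.04 [276.8 239.8 265.9 249.7] -0.906
noseb 0 [277.2 245.4 267.  255.6] -0.993
noseb -0.04 [277.  246.  266.2 255.9] -0.917
```

Line slopes match zero yaw and the lane's centre line, so I'll continue.

Call:
{"method": "move_arm", "body": {"steps": [{"dx": -0.5, "dy": 0, "dz": 0, "spin": 0}, {"dx": -0.5, "dy": 0, "dz": 0, "spin": 0}, {"dx": -0.5, "dy": 0, "dz": 0, "spin": 0}, {"dx": -0.5, "dy": 0, "dz": 0, "spin": 0}, {"dx": -0.5, "dy": 0, "dz": 0, "spin": 0}, {"dx": -0.5, "dy": 0, "dz": 0, "spin": 0}, {"dx": -0.5, "dy": 0, "dz": 0, "spin": 0}, {"dx": -0.5, "dy": 0, "dz": 0, "spin": 0}, {"dx": -0.5, "dy": 0, "dz": 0, "spin": 0}, {"dx": -0.5, "dy": 0, "dz": 0, "spin": 0}, {"dx": -0.5, "dy": 0, "dz": 0, "spin": 0}, {"dx": -0.5, "dy": 0, "dz": 0, "spin": 0}]}}

```text
time: 13.4
ee_pos: [0.4953, 0.0461, 0.2097]
eef_rot: [0.637, 0.771, 0.0, -0.0]
ft_force: [0.0, 1.2, -2.0]
width: 0.0199
grip_force: 0.9
```

Call:
{"method": "move_arm", "body": {"steps": [{"dx": -0.4, "dy": 0, "dz": 0, "spin": 0}, {"dx": -0.4, "dy": 0, "dz": 0, "spin": 0}, {"dx": -0.4, "dy": 0, "dz": 0, "spin": 0}, {"dx": -0.4, "dy": 0, "dz": 0, "spin": 0}, {"dx": -0.4, "dy": 0, "dz": 0, "spin": 0}, {"dx": -0.2, "dy": 0, "dz": 0, "spin": 0}, {"dx": -0.2, "dy": 0, "dz": 0, "spin": 0}, {"dx": 0, "dy": 0, "dz": 0, "spin": 0}]}}

```text
time: 14.2
ee_pos: [0.4998, 0.0226, 0.2098]
eef_rot: [0.637, 0.771, -0.0, 0.0]
ft_force: [-0.2, -0.1, 0.1]
width: 0.0196
grip_force: 0.0
```

Run:
```python
from look import *
look(10,(0,48,-.03),('side',));plan(w(0,114.5),.027,P[2]+np.pi/2)
```

```text
side [ 1.9 47.6] -0.013 0.169
tool in press (array([ -0.84511415, 120.14266142]), np.float64(-0.00017136261338551728)) F [ 0.3  0.6 -0. ] t 14.25
t 14.25 pos [0.4998 0.0227 0.2098] yaw 1.7595 | spin -0.0002 dx -0.56 dy 0.08 dz 0.06 F [ 0.3  0.6 -0. ]
```

Call:
{"method": "move_arm", "body": {"steps": [{"dx": -0.15, "dy": 0, "dz": 0, "spin": 0}, {"dx": -0.15, "dy": 0, "dz": 0, "spin": 0}, {"dx": -0.15, "dy": 0, "dz": 0, "spin": 0}, {"dx": -0.1, "dy": 0, "dz": 0, "spin": 0}, {"dx": 0, "dy": 0, "dz": 0, "spin": 0}]}}

```text
time: 14.75
ee_pos: [0.5007, 0.0183, 0.2098]
eef_rot: [0.637, 0.771, 0.0, -0.0]
ft_force: [-1.9, 5.8, 2.3]
width: 0.0198
grip_force: 3.0
```

Call:
{"method": "move_arm", "body": {"steps": [{"dx": -0.1, "dy": 0, "dz": 0, "spin": 0}, {"dx": 0, "dy": 0, "dz": 0, "spin": 0}]}}

```text
time: 14.95
ee_pos: [0.5008, 0.0181, 0.2098]
eef_rot: [0.637, 0.771, 0.001, -0.001]
ft_force: [-2.7, 8.3, 3.2]
width: 0.0196
grip_force: 4.8
```

Call:
{"method": "move_arm", "body": {"steps": [{"dx": -0.1, "dy": 0, "dz": 0, "spin": 0}, {"dx": 0, "dy": 0, "dz": 0, "spin": 0}]}}

```text
time: 15.15
ee_pos: [0.5009, 0.0179, 0.2099]
eef_rot: [0.636, 0.771, 0.001, -0.001]
ft_force: [-3.7, 11.2, 4.3]
width: 0.0201
grip_force: 6.5
```

The carrier is home: the force rises along the lane axis with no motion. Next I'll back off, climb and go over the head to the lever.

Call:
{"method": "move_arm", "body": {"steps": [{"dx": 1, "dy": 0, "dz": 0, "spin": 0}, {"dx": 2, "dy": 0, "dz": 0, "spin": 0}, {"dx": 2, "dy": 0, "dz": -2, "spin": 0}, {"dx": 0, "dy": 0, "dz": -4, "spin": 0}, {"dx": 0, "dy": 0, "dz": -4, "spin": 0}, {"dx": 0, "dy": 0, "dz": -4, "spin": 0}, {"dx": 0, "dy": 0, "dz": -4, "spin": 0}, {"dx": 0, "dy": 0, "dz": -4, "spin": 0}, {"dx": 0, "dy": 0, "dz": -4, "spin": 0}, {"dx": 0, "dy": 0, "dz": -4, "spin": 0}, {"dx": 0, "dy": 0, "dz": -4, "spin": 0}, {"dx": 0, "dy": 0, "dz": 0, "spin": 0}], "claw": 0}}

```text
time: 16.35
ee_pos: [0.492, 0.064, 0.5549]
eef_rot: [0.638, 0.77, 0.003, 0.002]
ft_force: [0.5, -0.3, 0.6]
width: 0.0003
grip_force: 0.0
```

Run:
```python
from look import *
cs={}
for n in('side','scene'): c=cs[n]=imaging.camera(n);np.savez(f'pics/{n}11.npz',**c)
# red bar -> lever angle
from scipy.optimize import minimize_scalar
obs=[]
for n,c in cs.items():
    h=cv2.cvtColor(c['img'],cv2.COLOR_RGB2HSV);m=(((h[...,0]<5)|(h[...,0]>174))&(h[...,1]>190)&(h[...,2]>100)).astype(np.uint8)
    u0=project(c,place(P,np.array([[0,-.2,.29]])))[0].astype(int);z=np.zeros_like(m);z[u0[1]-30:u0[1]+30,u0[0]-30:u0[0]+30]=1;m*=z
    ys,xs=np.nonzero(m);obs.append((c,np.array([xs.mean(),ys.mean()])));print(n,len(xs),obs[-1][1],u0)
def bar(q): a=np.deg2rad(35)-q;return np.array([[0,-40-190*np.cos(a),200+190*np.sin(a)]])/1e3
f=lambda q:sum(((project(c,place(P,bar(q)))[0]-u)**2).sum() for c,u in obs)
b=minimize_scalar(f,bounds=(-.1,1),method='bounded');print('lever',b.x,b.fun,bar(b.x))
S=cs['side']; 
from bench import telemetry
print('joints',np.round(telemetry.read_state()['joint_positions'],2))
B=bar(b.x)[0]*1e3; plan(w(0,B[1]-2),B[2]/1e3+.03,P[2]+np.pi/2)
a=S['img'][180:290,215:345];cv2.imwrite('pics/s11.png',cv2.resize(a,None,fx=5,fy=5,interpolation=cv2.INTER_CUBIC)[:,:,::-1])
```

```text
side 121 [347.12396694 235.25619835] [345 234]
scene 113 [226.92035398 139.98230088] [228 141]
lever 0.09894044645473199 0.06083928787078828 [[ 0.         -0.20564262  0.29307268]]
joints [-0.64 -0.01  0.42  1.56  0.01  1.6  -0.04]
t 16.45 pos [0.4918 0.0643 0.5501] yaw 1.7589 | spin -0.0008 dx -37.02 dy 0.09 dz 4.48 F [ 0.1 -0.2 -0.4]
```

View pics/s11.png

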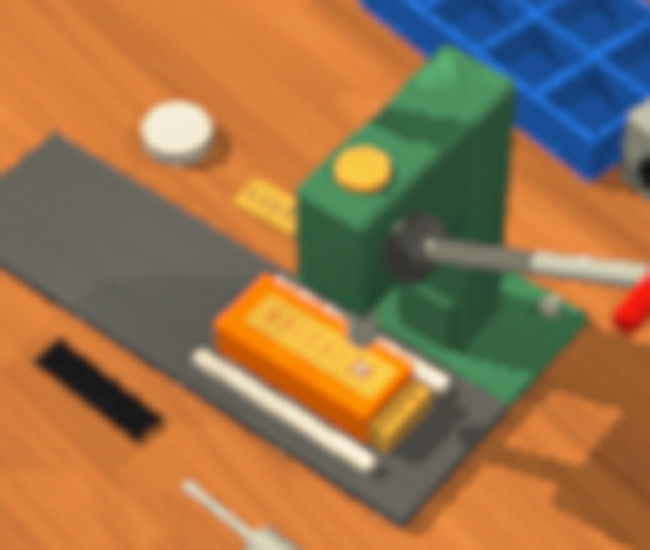

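The side crop shows the carrier at (310,360), parallel between the rails, with its nose against the brass stop at (400,415). I'll move on to the lever.

Call:
{"method": "move_arm", "body": {"steps": [{"dx": -4, "dy": 0, "dz": 0, "spin": 0}, {"dx": -4, "dy": 0, "dz": 0, "spin": 0}, {"dx": -4, "dy": 0, "dz": 0, "spin": 0}, {"dx": -4, "dy": 0, "dz": 0, "spin": 0}, {"dx": -4, "dy": 0, "dz": 0, "spin": 0}, {"dx": -4, "dy": 0, "dz": 0, "spin": 0}, {"dx": -4, "dy": 0, "dz": 0, "spin": 0}, {"dx": -4, "dy": 0, "dz": 0, "spin": 0}, {"dx": -4, "dy": 0, "dz": 0, "spin": 0}, {"dx": -1, "dy": 0, "dz": 0, "spin": 0}, {"dx": 0, "dy": 0, "dz": 0, "spin": 0}]}}

```text
time: 17.55
ee_pos: [0.5608, -0.3006, 0.5478]
eef_rot: [0.639, 0.769, -0.001, -0.001]
ft_force: [-0.3, -0.4, -0.1]
width: 0.0008
grip_force: 0.0
```

Run:
```python
from look import *
plan(w(0,-208),.325,P[2]+np.pi/2)
for q in np.linspace(.1,.95,8):
    a=np.deg2rad(35)-q;print(round(q,2),(-40-190*np.cos(a)).round(1),(200+190*np.sin(a)+9).round(1))
```

```text
t 17.55 pos [ 0.5608 -0.3006  0.5478] yaw 1.7557 | spin -0.004 dx 0.08 dy 0.16 dz 4.06 F [-0.3 -0.4 -0.1]
0.1 -205.7 301.9
0.22 -215.8 281.1
0.34 -223.2 259.3
0.46 -228.0 236.8
0.59 -229.9 213.8
0.71 -229.1 190.7
0.83 -225.5 168.0
0.95 -219.2 145.8
```

Call:
{"method": "move_arm", "body": {"steps": [{"dx": 0.1, "dy": 0.15, "dz": 3, "spin": 0}, {"dx": 0, "dy": 0, "dz": 3, "spin": 0}, {"dx": -0.4, "dy": 0, "dz": 1.2, "spin": 0}, {"dx": -0.4, "dy": 0, "dz": 1.2, "spin": 0}, {"dx": -0.35, "dy": 0, "dz": 1.1, "spin": 0}, {"dx": -0.35, "dy": 0, "dz": 1.1, "spin": 0}, {"dx": -0.25, "dy": 0, "dz": 1.1, "spin": 0}, {"dx": -0.25, "dy": 0, "dz": 1.1, "spin": 0}, {"dx": -0.1, "dy": 0, "dz": 1.15, "spin": 0}, {"dx": -0.1, "dy": 0, "dz": 1.15, "spin": 0}]}}

```text
time: 18.55
ee_pos: [0.5665, -0.3194, 0.3978]
eef_rot: [0.637, 0.771, -0.0, 0.0]
ft_force: [1.3, -1.2, 2.9]
width: 0.0004
grip_force: 1.3
```

Run:
```python
from look import *
s,p,a=tool();print(rel(P,[*p[:2],a-np.pi/2]),p[2]-.1822,s['ft_force'])
plan(w(0,-219),.145,P[2]+np.pi/2)
```

```text
(array([   0.46957757, -228.37232053]), np.float64(-0.0003068938469997229)) 0.2156134972418309 [ 1.26164055 -1.23851746  2.8937397 ]
t 18.55 pos [ 0.5665 -0.3194  0.3978] yaw 1.7594 | spin -0.0003 dx 0.94 dy -0.05 dz 7.06 F [ 1.3 -1.2  2.9]
```

Call:
{"method": "move_arm", "body": {"steps": [{"dx": 0, "dy": 0, "dz": 1.15, "spin": 0}, {"dx": 0, "dy": 0, "dz": 1.15, "spin": 0}, {"dx": 0.15, "dy": 0, "dz": 1.15, "spin": 0}, {"dx": 0.2, "dy": 0, "dz": 1.15, "spin": 0}, {"dx": 0.3, "dy": 0, "dz": 1.1, "spin": 0}, {"dx": 0.3, "dy": 0, "dz": 1.1, "spin": 0}, {"dx": 0, "dy": 0, "dz": 0.2, "spin": 0}, {"dx": 0, "dy": 0, "dz": 0.2, "spin": 0}]}}

```text
time: 19.35
ee_pos: [0.5648, -0.3099, 0.3285]
eef_rot: [0.637, 0.771, 0.001, 0.001]
ft_force: [-9.2, 3.7, 30.0]
width: 0.0002
grip_force: 13.3
```

Run:
```python
from look import *
s,p,a=tool();print(rel(P,[*p[:2],a-np.pi/2]),p[2]-.1822,s['ft_force'])
```

```text
(array([   0.54988314, -218.73835141]), np.float64(5.1319536121530174e-05)) 0.1463145530937555 [-9.15069181  3.7439799  30.01055238]
```

Call:
{"method": "move_arm", "body": {"steps": [{"dx": 0, "dy": 0, "dz": -0.5, "spin": 0}, {"dx": 0, "dy": 0, "dz": -2, "spin": 0}, {"dx": 0, "dy": 0, "dz": -4, "spin": 0}, {"dx": 0, "dy": 0, "dz": -4, "spin": 0}, {"dx": -3, "dy": 0, "dz": -4, "spin": 0}, {"dx": -3, "dy": 0, "dz": -2, "spin": 0}, {"dx": 0, "dy": 0, "dz": 0, "spin": 0}, {"dx": 0, "dy": 0, "dz": 0, "spin": 0}]}}

```text
time: 20.15
ee_pos: [0.5762, -0.3687, 0.4906]
eef_rot: [0.637, 0.77, 0.0, -0.001]
ft_force: [0.7, 0.3, -1.2]
width: 0.0007
grip_force: 0.0
```

Run:
```python
from look import *
def bar(q): a=np.deg2rad(35)-q;return np.array([[0,-40-190*np.cos(a),200+190*np.sin(a)]])/1e3
for n in('side','scene'):
    c=imaging.camera(n);np.savez(f'pics/{n}12.npz',**c)
    h=cv2.cvtColor(c['img'],cv2.COLOR_RGB2HSV);m=(((h[...,0]<5)|(h[...,0]>174))&(h[...,1]>190)&(h[...,2]>60))
    u0=project(c,place(P,bar(.93)))[0];i=u0.astype(int);z=np.zeros_like(m);z[i[1]-25:i[1]+25,i[0]-25:i[0]+25]=1;m&=z
    ys,xs=np.nonzero(m);print(n,len(xs),xs.mean() if len(xs) else 0,ys.mean() if len(ys) else 0,u0,project(c,place(P,bar(.75)))[0])
a,b=[np.load(f'pics/side{t}.npz')['img'].astype(int) for t in(11,12)]
print('carrier region diff',np.abs(a-b)[235:275,258:295].mean())
s=tool()[0];print(s['ft_force'],s['time'])
```

```text
side 116 345.30172413793105 271.37931034482756 [346.17391276 270.63389233] [349.60971643 265.28774727]
scene 78 228.44871794871796 178.26923076923077 [228.65910556 177.22449299] [226.26776484 168.26592488]
carrier region diff 7.751576576576577
[ 1.23418042 -0.07301319  0.3290113 ] 20.25
```

The bar matches the fully-down position in both views, and the arm is clear of everything. I'm handing in.

```bash
python3 -c "
from bench import job
print(job.close_job())"
```

```text
the job is handed in; nothing more can be done
None
```

I pushed the carrier home against the end stop, pressed the lever fully down and left it there, and handed the job in at about 20 s of the 72 s; I saw no sign of rail contact, but the system returned no verdict.

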